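# Swap the open battery bay: shut the blue hatch, pop the orange one

## Task

Two small battery bays with spring-loaded push-push hatches stand on the workbench: the blue one was left open. Push the blue bay's hatch down with a fingertip until it catches and stays shut, and only then press the orange bay's hatch down so that it pops up, and leave it standing open for its cells to be changed. Only press: do not lift the bays, shove them or the loose things about out of place, or let both hatches be open together.

Things in the scene. Friction and masses are not known exactly. Their poses are not given: they have to be found in the camera images.
- orange_bay_center (a point): middle of the orange bay: a loose grey plastic box 112 (x) x 84 (y) x 46 mm high, 0.7 to 1.1 kg, on rubber feet, with a white hatch on top bearing an orange press pad and an orange mark on its front. The point lies 23 mm above the bench, at the middle of the box. Its x axis runs from the front (pad end) to the back (hinge), y to the bay's left, z up
- orange_bay_hatch_pad (a point): middle of the upper face of the orange press pad (26 x 34 mm), near the free front end of the orange bay's hatch; moves with the hatch. Shut: 54 mm above the bench, 30 mm from the bay's middle towards the front; open: about 92 mm up and 17 mm nearer the back (it swings on an arc about the hinge). Its z axis is the hatch's outward normal, its x axis points to the hinge
- orange_bay_hatch (a joint): angle of the orange hatch, a white plate 88 x 68 x 5 mm, hinged 46 mm up along the bay's back edge, pad 72 mm from the hinge. 0.02 = latched shut (top face 6 mm above the rim), where it starts; 0.6 = open stop; -0.11 = pressed fully down, 9 mm below shut at the pad. A spring pushes it open. Pressed from shut to -0.08 or beyond and let go, it pops open; a shorter press changes nothing
- blue_bay_center (a point): middle of the blue bay, which is like the orange bay but with a blue pad and mark; same point and axes
- blue_bay_hatch_pad (a point): middle of the upper face of the blue press pad on the blue bay's hatch; same size, point and axes as the orange one. Pushing at the pad takes about 1 N open and 2 to 3 N shut, plus a little for speed, and is rigid at the bottom stop: press to the stop, 6 to 15 N, to be sure. Either latch flips at every full press, so a second press undoes the first
- blue_bay_hatch (a joint): angle of the blue bay's hatch, same part, latch and values as the orange one. It starts standing open at about 0.6, and its spring opens it again unless it is pressed right down past shut, to -0.08 or beyond; let go from there, it catches at 0.02
- solder_spool: red spool of solder wire, 63 mm across, 42 mm high, standing on the bench; leave it alone. Origin at the middle of its underside
- braid_spool: flat blue bobbin, 41 mm across, 9 mm high; leave it alone. Origin at the middle of its underside
- capacitor: dark blue capacitor standing upright, 16 mm across, 26 mm high; leave it alone. Origin at the middle of its underside
- heatsink: finned metal heatsink 30 x 36 x 22 mm; leave it alone. Origin at the middle of its underside
- ipa_bottle: white dispenser bottle, 66 mm across, 112 mm high; leave it alone. Origin at the middle of its underside

How it is judged (in metres and radians):
On the way, in this order (a step that is already met when the one before it is completed fails the run):
1. the blue hatch has caught shut and stays so with no finger on it (value of joint blue_bay_hatch between -0.03 and 0.06 rad and contact force between each of the arm, the fingers and blue_bay below 0.1 N), for 0.3 s.
2. the orange hatch is pressed down past its shut position (value of joint orange_bay_hatch below -0.045 rad).
3. the orange hatch has popped up and stands open by itself (value of joint orange_bay_hatch above 0.5 rad and contact force between each of the arm, the fingers and orange_bay below 0.1 N), for 0.5 s.
At the end, for the whole second after the job is handed in: The orange hatch stands open (angle over 0.5), the blue hatch is latched shut (angle between -0.03 and 0.06), and both bays stand upright within 25 mm of where they started (value of joint orange_bay_hatch above 0.5 rad and value of joint blue_bay_hatch between -0.03 and 0.06 rad and distance of each of orange_bay_center, blue_bay_center from where it was at the start of the episode below 0.025 m and angle between each of orange_bay_center, blue_bay_center's own z axis and vertical below 0.1 rad); the robot touches nothing.
It fails at once if both hatches are open together (value of joint each of orange_bay_hatch, blue_bay_hatch above 0.15 rad).
It fails at once if a bay is lifted or tipped, or shoved more than 25 mm (height (world z) of any of orange_bay_center, blue_bay_center above 0.035 m or angle between any of orange_bay_center, blue_bay_center's own z axis and vertical above 0.2 rad or distance of any of orange_bay_center, blue_bay_center from where it was at the start of the episode above 0.025 m).
It fails at once if a loose thing round the work is lifted or moved more than 25 mm (distance of any of solder_spool, braid_spool, capacitor, heatsink, ipa_bottle from where it was at the start of the episode above 0.025 m).
It also fails if it takes over 42 s, if anything falls off the work surface, if the arm or the gripper's body presses on something with over 40 N, if the wrist force passes 120 N, or if a joint passes its speed limit or range.

## Robot

A 7-joint arm with a two-finger parallel gripper is mounted at the origin on a cart in front of the work surface, level with it; the furniture and walls round the work are solid. World frame = base frame: x ahead of the robot, y to its left, z up, the work surface at z = 0. Lengths are in mm, angles in rad, forces in N, time in s.
With the tool pointing down it reaches from about 425 to 925 mm from the base axis. Payload 6.8 kg.
Tool frame: the origin (TCP) lies at the very end of the fingers, on their centre line; the grasp point (between the pads) lies 19 mm behind it; z points along the fingers, y is the line along which they close (so a half turn about z gives the same grasp; the last joint's range is limited). The gripper opens to 85 mm and grips with 20 to 120 N. Pads are 22 mm wide; open, the fingers measure 114 mm over their backs; the gripper's body (76 mm by 85 mm) begins 54 mm behind the grasp point. The pads swing forward as they close: fully open they stand 13 mm farther back than shut.
Start: joints at [-1.377, 0.477, 0.022, 1.555, -0.011, 1.109, -0.083], TCP at [200.632, 644.511, 199.608] pointing down, gripper open.
Joint ranges: [-2.96, 2.96], [-0.34, 2.1], [-1.41, 1.46], [0.24, 2.44], [-1.37, 4.51], [0.17, 1.92], [-2.96, 2.96]. Speed limits (rad/s): [2.39, 2.39, 3.14, 3.14, 3.14, 3.14, 3.14].

## Interface

Orientations are given as a unit quaternion [x, y, z, w].
In Python, from plant import robot gives the robot as it stands.
- The arm moves only by the tool send_rows, never from a script. Its argument "deltas" is a list of rows, each a list of 6 numbers: the shift along the tool's x, y, z in cm, then the turn, a rotation vector about the tool's x, y, z in degrees. A call has 1 to 20 rows; each row is the pose to reach, as a shift and turn from the pose commanded when the call began, along the tool's axes at that moment; what a row does not reach only later rows make up. A row lasts 1/10 s, in which the tool goes at most 50 mm and 8.59 degrees, less where a joint would pass 70% of its speed; a pose out of reach is approached as far as the arm can. A call with a gripper value outside its range is refused whole. "hand" is the finger opening in cm, from 0 to 8.54, set as the call begins (left out, the last holds). The fingers move at their own pace and stop on an object; "newtons" is the grip in N (left out, the last holds). Time passes only in rows, so rows that repeat a pose let the fingers close. It gives the time, the measured TCP pose, the force, the opening and the grip force at its end, in the units of the state.
- robot.read_state(): the state, without advancing time (a new reading comes with each control period).
- robot.grab_frame(name): name is "side" or "top" or "wrist"; returns a dict with "color" (480x640x3 uint8, red, green, blue), "K" (3x3 intrinsics, pixels), "R" (3x3) and "t" (3): a world point X has camera coordinates R X + t; the wrist camera has in their place "mount" (4x4, takes a point from camera to tool coordinates, whose origin is the TCP and whose axes are the flange's). Camera axes: x right, y down, z forward; pixel columns grow to the right and rows downward; lengths in mm; the calibration is good to about 2 mm. The wrist camera is an equidistant fisheye: a pixel r from the principal point sees the ray r / f radians off the axis. A picture is of the moment at which its call begins: read the wrist's pose just before it. There is no depth.
- robot.job_done(): hands the job in; it is judged then, once.
The state is a dict: "time_s": time; "joint_pos": joint angles; "qd": joint speeds; "tau": joint torques, N m; "position": TCP position; "orientation": TCP orientation; "ft_force": force on the tool from outside, world axes, zero at the start; "moment": the same for the moment, N m; "gripper_width": opening from 0.0 (shut) to 1.0 (fully open); "grip_force": force on a finger pad.
Only numpy, scipy, OpenCV 4.12 (cv2) and the standard library are available. Lean on these libraries where they do the work, as an engineer would, in place of code of your own. Each camera call takes 0.05 s, during which the arm holds its last target. There are 200 camera calls.

## Working session

There is one attempt and no reset: what is moved stays moved. The work goes in short steps, Python scripts to look and compute and a tool call to move; the robot and the scene stay as the last step left them, time stands still between calls to the robot, and variables do not carry over. Pictures are saved under pics/ and viewed, at most 10 in all, crops included, and the job is handed in when it is done.

Besides the shell and the picture viewer there is one more tool, called after ">>>" by a JSON object that holds its "api" and its "payload", one argument or row to a line. send_rows: Moves the arm, as the interface text tells. Its arguments: {"type":"object","properties":{"deltas":{"type":"array","items":{"type":"array","items":{"type":"number"}}},"hand":{"type":"number"},"newtons":{"type":"number"}},"required":["deltas"]}

```bash
mkdir -p pics; python3 - <<'E'
from plant import robot
import cv2,pickle
s=robot.read_state(); print(s)
d={}
for n in("top","side"):
    f=robot.grab_frame(n); d[n]=f; cv2.imwrite(f"pics/{n}0.png",f["color"][:,:,::-1]); print(n,f["K"],f["R"],f["t"])
pickle.dump(d,open("f0.pkl","wb"))
E
```

```text
{'time_s': 0.0, 'joint_pos': array([-1.37709303,  0.47778434,  0.02233897,  1.55645256, -0.0114931 ,
        1.1092739 , -0.08306793]), 'qd': array([ 4.37759785e-04,  2.21620202e-03, -6.48413349e-05,  9.52255283e-04,
        9.67365508e-04,  7.84946632e-05, -1.49726224e-03]), 'tau': array([-9.55179858e-04, -5.96449149e+01,  1.60750654e+00, -2.81188291e+01,
        1.24793197e-02,  9.43943218e-03,  1.23641402e-05]), 'position': array([200.46754705, 643.87375003, 198.63584307]), 'orientation': array([ 1.50301152e-01,  9.88639855e-01, -8.92547472e-04, -6.57997319e-05]), 'ft_force': array([ 0.31918767, -1.37402425, -0.31149255]), 'moment': array([ 0.00268762, -0.00931832, -0.02561282]), 'grip_force': 0.0, 'gripper_width': 1.004616397637653}
top [[598.59353524   0.         315.78512451]
 [  0.         598.59353524 238.77000969]
 [  0.           0.           1.        ]] [[ 0.01583274 -0.99940222  0.03073332]
 [-0.98176015 -0.02136285 -0.18891966]
 [ 0.18946328 -0.02718163 -0.9815115 ]] [-16.34585074 538.05891186 980.28066915]
side [[481.48453163   0.         323.22471277]
 [  0.         481.48453163 243.84027973]
 [  0.           0.           1.        ]] [[-0.97312788  0.23024139 -0.00332243]
 [ 0.16022063  0.66667719 -0.7279223 ]
 [-0.16538285 -0.7088938  -0.68565158]] [ 532.74336269  -51.8365667  1073.61567911]
```

View pics/top0.png

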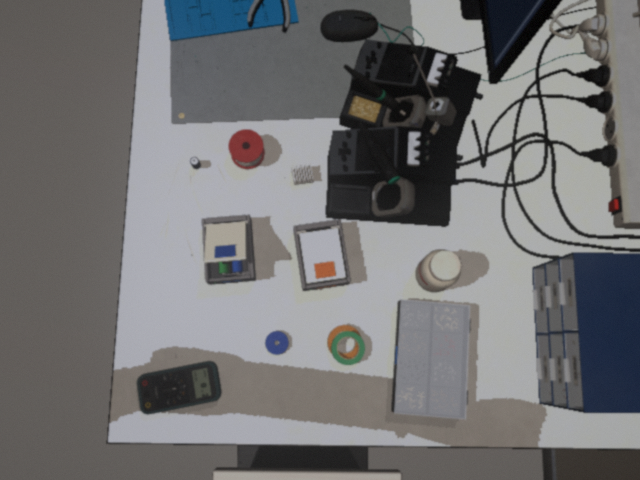

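View pics/side0.png

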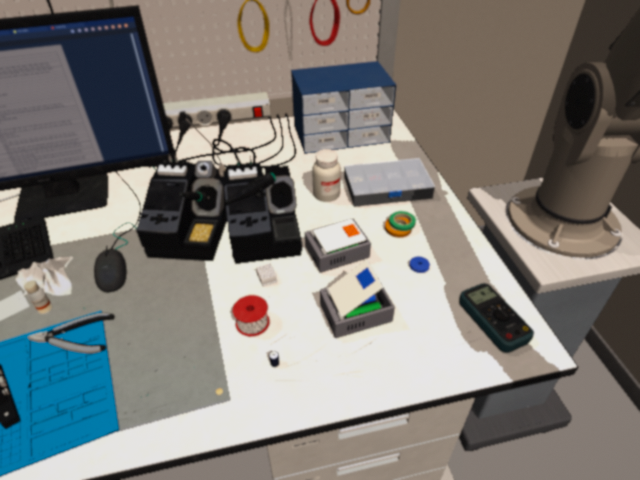

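The top view shows the blue bay, open, with its pad at about (226,251). The orange bay is shut, with its pad at about (325,270). In the side view the blue pad is at about (366,277) and the orange at about (351,230). Next I'll segment the pads and triangulate them.

```bash
cat > h.py <<'E'
import numpy as np,cv2
def blob(f,hue,win):
    x0,y0,x1,y1=win
    h=cv2.cvtColor(f["color"],cv2.COLOR_RGB2HSV)[y0:y1,x0:x1]
    m=((abs(h[...,0].astype(int)-hue)<10)&(h[...,1]>130)&(h[...,2]>60)).astype(np.uint8)
    n,l,st,c=cv2.connectedComponentsWithStats(m)
    i=1+np.argmax(st[1:,4]); mk=(l==i).astype(np.uint8)
    r=cv2.minAreaRect(np.argwhere(mk)[:,::-1].astype(np.float32))
    return c[i]+[x0,y0],st[i,4],r
def ray(f,p):
    d=f["R"].T@np.linalg.inv(f["K"])@[p[0],p[1],1]; return -f["R"].T@f["t"],d/np.linalg.norm(d)
def onz(f,p,z):
    c,d=ray(f,p); return c+d*(z-c[2])/d[2]
def tri(fs,ps):
    A=np.zeros((3,3));b=np.zeros(3)
    for f,p in zip(fs,ps):
        c,d=ray(f,p);M=np.eye(3)-np.outer(d,d);A+=M;b+=M@c
    return np.linalg.solve(A,b)
def proj(f,X):
    q=f["K"]@(f["R"]@np.asarray(X,float)+f["t"]); return q[:2]/q[2]
E
python3 - <<'E'
import pickle; from h import *
d=pickle.load(open("f0.pkl","rb")); T,S=d["top"],d["side"]
for n,hue,wt,ws,z in(("blue",112,(210,240,242,259),(350,262,380,290),92),("orange",9,(308,255,342,285),(335,220,362,240),54)):
    a=blob(T,hue,wt);b=blob(S,hue,ws);print(n,a,b)
    print(tri([T,S],[a[0],b[0]]),onz(T,a[0],z),onz(S,b[0],z))
for n,x0,y0 in(("B",190,200),("O",285,210)):
    c=T["color"][y0:y0+95,x0:x0+75]; cv2.imwrite(f"pics/c{n}.png",cv2.resize(c[:,:,::-1],None,fx=6,fy=6,interpolation=cv2.INTER_CUBIC))
a=[cv2.imread(f"pics/c{n}.png") for n in"BO"]; cv2.imwrite("pics/cc.png",cv2.resize(np.hstack(a),(800,506)))
E
```

```text
blue (array([224.84027778, 251.02083333]), np.int32(144), ((14.5, 11.0), (8.0, 17.0), 90.0)) (array([365.07142857, 277.8956044 ]), np.int32(182), ((15.029410362243652, 15.882351875305176), (14.57737922668457, 12.862394332885742), 59.036251068115234))
[507.10847862 143.68515552  91.7324561 ] [506.75004478 143.79962523  92.        ] [507.49221616 143.73726829  92.        ]
orange (array([324.6255144 , 269.40740741]), np.int32(243), ((16.55999755859375, 14.419999122619629), (13.152186393737793, 18.24335479736328), 81.8698959350586)) (array([350.58730159, 229.97619048]), np.int32(126), ((15.615384101867676, 9.923077583312988), (13.312806129455566, 10.53930377960205), 56.3099365234375))
[485.13265827 -22.1450542   53.70771338] [484.98101037 -22.08138081  54.        ] [485.3338679  -21.89965612  54.        ]
```

View pics/cc.png

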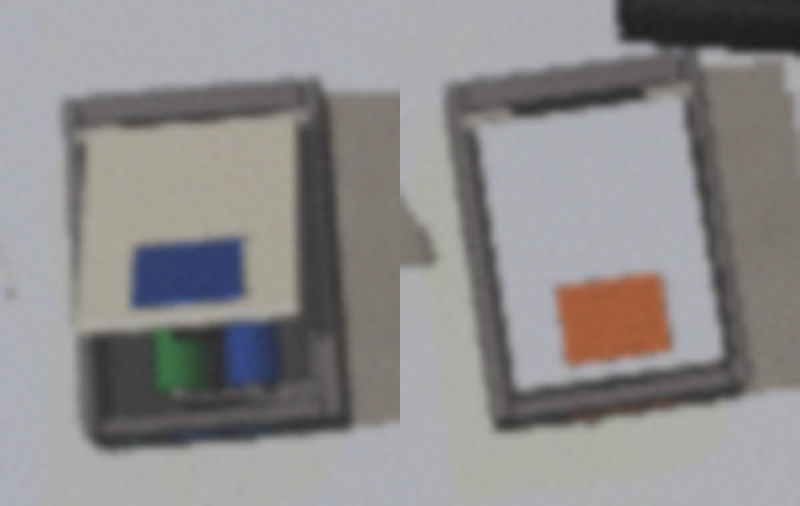

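```bash
cat >> h.py <<'E'
from scipy.spatial.transform import Rotation as Ro
def delta(target,yaw,s):
    R=Ro.from_quat(s["orientation"]); m=R.as_matrix()
    G=np.array([[-np.cos(yaw),-np.sin(yaw),0],[-np.sin(yaw),np.cos(yaw),0],[0,0,-1]]).T
    G=np.c_[[-np.cos(yaw),-np.sin(yaw),0],[-np.sin(yaw),np.cos(yaw),0],[0,0,-1]]
    return np.round(np.r_[m.T@(np.array(target)-s["position"])/10,(R.inv()*Ro.from_matrix(G)).as_rotvec(degrees=True)],2)
E
python3 - <<'E'
import pickle; from h import *; from plant import robot
d=pickle.load(open("f0.pkl","rb")); T=d["top"]
k=400/450
for n,o,cs in(("B",(190,200),[(65,100),(318,83),(348,425),(90,440)]),("O",(285,210),[(450-400,90),(695-400,57),(745-400,390),(498-400,425)])):
    P=np.array([onz(T,np.array(c)/(6*k)+o,46)[:2] for c in cs]); e=(P[0]+P[1]-P[2]-P[3])/2; w=(P[0]+P[3]-P[1]-P[2])/2
    print(n,P.round(0).tolist(),"mid",P.mean(0),"len",np.hypot(*e),"yaw",np.degrees(np.arctan2(e[1],e[0])),"w",np.hypot(*w),np.degrees(np.arctan2(-w[0],w[1])))
s=robot.read_state()
print(delta([505,143.5,130],np.radians(4),s))
E
```

```text
B [[570.0, 191.0], [578.0, 109.0], [466.0, 96.0], [460.0, 178.0]] mid [518.51024651 143.47787842] len 112.1766497876409 yaw 6.993532983860436 w 82.09985042154905 4.8784769908164405
O [[560.0, 31.0], [572.0, -49.0], [463.0, -66.0], [451.0, 13.0]] mid [511.45440197 -17.4678249 ] len 110.46378266602039 yaw 9.05099555721005 w 80.47363164704824 9.151977345514489
[-4.395e+01 -3.872e+01  6.940e+00 -9.000e-02 -1.000e-02 -2.129e+01]
```

>>> {"api": "send_rows", "payload": {
  "deltas": [
    [-1,-0.9,0,0,0,-1],
    [-3,-2.6,0,0,0,-2],
    [-6,-5.3,0,0,0,-4],
    [-9,-7.9,0,0,0,-6],
    [-12,-10.6,0,0,0,-8],
    [-15,-13.2,0,0,0,-10],
    [-18,-15.9,0,0,0,-12],
    [-21,-18.5,0,0,0,-14],
    [-24,-21.1,0,0,0,-16],
    [-27,-23.8,0,0,0,-18],
    [-30,-26.4,0,0,0,-20],
    [-33,-29.1,1,0,0,-21],
    [-36,-31.7,2.5,0,0,-22],
    [-39,-34.4,4,0,0,-23],
    [-41.5,-36.6,5.5,0,0,-23],
    [-43.2,-38,6.5,0,0,-23],
    [-43.95,-38.7,6.9,0,0,-23],
    [-43.95,-38.7,6.9,0,0,-23],
    [-43.95,-38.7,6.9,0,0,-23]
  ],
  "hand": 0,
  "newtons": 20
}}

```text
time_s: 2.0
position: [504.8, 145.7, 130.8]
orientation: [-0.05, 0.999, 0.0, -0.0]
ft_force: [-0.8, 1.0, -0.2]
gripper_width: 0.002
grip_force: 0.0
```

```bash
python3 - <<'E'
from h import *; from plant import robot
s=robot.read_state(); print(s["time_s"],s["position"],s["ft_force"],s["gripper_width"],s["orientation"])
for p in ([505,142.5,100],[490,141,50],[490,141,130]): print(delta(p,np.radians(6),s))
f=robot.grab_frame("side"); cv2.imwrite("pics/s1.png",f["color"][100:400,200:600,::-1].repeat(2,0).repeat(2,1))
E
```

```text
2.0 [504.82083589 145.68054075 130.83703248] [-0.79799425  1.04174942 -0.1726623 ] 0.002130273916291548 [-5.03880240e-02  9.98729650e-01  3.59314217e-04 -6.67337384e-05]
[ 0.01 -0.32  3.08  0.04 -0.01 -0.22]
[ 1.52 -0.32  8.08  0.04 -0.01 -0.22]
[ 1.52 -0.32  0.08  0.04 -0.01 -0.22]
```

View pics/s1.png

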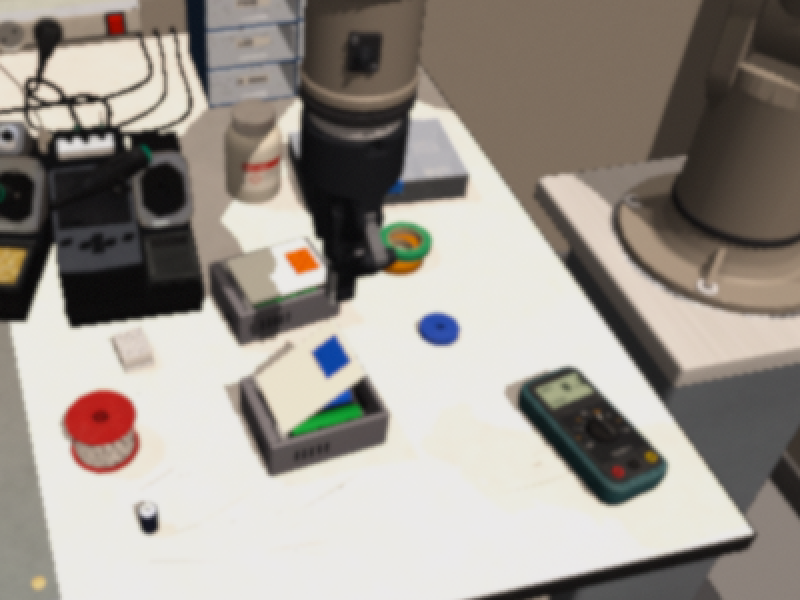

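The fingertip hovers right above the blue pad (tip at about (345,295) in the crop, pad at about (330,355)). I'll press along the hatch's arc.

>>> {"api": "send_rows", "payload": {
  "deltas": [
    [0,-0.3,1,0,0,0],
    [0,-0.3,2,0,0,0],
    [0.1,-0.3,3,0,0,0],
    [0.3,-0.3,3.5,0,0,0],
    [0.5,-0.3,4,0,0,0],
    [0.7,-0.3,4.5,0,0,0],
    [0.9,-0.3,5,0,0,0],
    [1.0,-0.3,5.5,0,0,0],
    [1.1,-0.3,6,0,0,0],
    [1.2,-0.3,6.5,0,0,0],
    [1.3,-0.3,7,0,0,0],
    [1.4,-0.3,7.3,0,0,0],
    [1.4,-0.3,7.6,0,0,0],
    [1.4,-0.3,7.8,0,0,0],
    [1.4,-0.3,7.8,0,0,0]
  ]
}}

```text
time_s: 3.55
position: [491.7, 140.0, 52.4]
orientation: [-0.05, 0.999, -0.0, -0.0]
ft_force: [-0.9, 0.2, 1.8]
gripper_width: 0.003
grip_force: 0.7
```

>>> {"api": "send_rows", "payload": {
  "deltas": [
    [0,0,0.2,0,0,0],
    [0,0,0.4,0,0,0],
    [0,0,0.5,0,0,0],
    [0,0,0.5,0,0,0]
  ]
}}

```text
time_s: 3.95
position: [491.5, 140.0, 47.5]
orientation: [-0.05, 0.999, -0.0, -0.0]
ft_force: [-0.8, -0.8, 0.9]
gripper_width: -0.0
grip_force: 0.7
```

>>> {"api": "send_rows", "payload": {
  "deltas": [
    [0,0,0.1,0,0,0],
    [0,0,0.2,0,0,0],
    [0,0,0.2,0,0,0]
  ]
}}

```text
time_s: 4.25
position: [491.6, 140.0, 45.5]
orientation: [-0.05, 0.999, -0.0, -0.0]
ft_force: [-0.1, -0.2, 1.5]
gripper_width: 0.001
grip_force: 0.7
```

>>> {"api": "send_rows", "payload": {
  "deltas": [
    [0,0,0.1,0,0,0],
    [0,0,0.1,0,0,0]
  ]
}}

```text
time_s: 4.45
position: [491.7, 140.0, 44.5]
orientation: [-0.05, 0.999, 0.0, 0.0]
ft_force: [-0.3, -0.4, 0.8]
gripper_width: 0.002
grip_force: 0.7
```

```bash
python3 - <<'E'
from h import *; from plant import robot
f=robot.grab_frame("side"); g=robot.grab_frame("top")
a=f["color"][200:340,280:420,::-1]; b=g["color"][180:320,170:310,::-1]
cv2.imwrite("pics/s2.png",cv2.resize(np.hstack([a,b]),(800,400),interpolation=cv2.INTER_CUBIC))
print(robot.read_state()["ft_force"],robot.read_state()["tau"])
E
```

```text
[-0.73810212 -0.2402775   1.15203139] [ 1.04859592e-01 -4.58166611e+01  3.12533274e+00 -1.89096826e+01
  5.15558850e-02 -3.17316195e-01  9.90423250e-04]
```

View pics/s2.png

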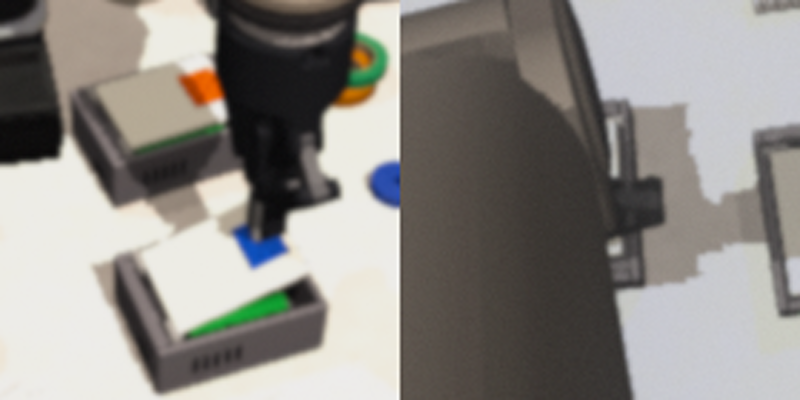

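```bash
python3 - <<'E'
from h import *; from plant import robot; import pickle
S=pickle.load(open("f0.pkl","rb"))["side"]
k=400/140
for z in(44.5,54,65,75): print(z,(proj(S,[491.7,140,z])-[280,200])*k, (proj(S,[502,140,z])-[280,200])*k)
print(robot.read_state()["gripper_width"])
f=robot.grab_frame("side");print(blob(f,112,(350,262,390,300)))
c,_,_=blob(f,112,(350,262,390,300))
for z in(54,60,66,72,78):print(z,onz(f,c,z))
E
```

```text
44.5 [261.20702333 265.42807635] [245.4618071  268.34268477]
54 [262.20414861 255.38154982] [246.34087295 258.29834848]
65 [263.37784109 243.5560222 ] [247.37563439 246.47501135]
75 [264.46308851 232.6216219 ] [248.33245273 235.54226353]
-0.0009031306172200243
(array([370.29032258, 285.9516129 ]), np.int32(124), ((20.500001907348633, 22.0), (13.86362075805664, 12.521980285644531), 63.43495178222656))
54 [491.8216146  131.59733455  54.        ]
60 [493.79450952 136.62436889  60.        ]
66 [495.76740444 141.65140322  66.        ]
72 [497.74029936 146.67843756  72.        ]
78 [499.71319428 151.7054719   78.        ]
```

The hatch is still partly open. The pad is at z≈66, so the real fingertips sit about 20 mm above the reported TCP. I'll carry on down, going by the force reading.

>>> {"api": "send_rows", "payload": {
  "deltas": [
    [0,0,0.3,0,0,0],
    [0,0,0.6,0,0,0],
    [0,0,0.9,0,0,0],
    [0,0,1.2,0,0,0],
    [0,0,1.3,0,0,0],
    [0,0,1.3,0,0,0]
  ]
}}

```text
time_s: 5.2
position: [491.4, 139.9, 31.3]
orientation: [-0.05, 0.999, -0.0, -0.0]
ft_force: [-1.2, 0.3, 1.8]
gripper_width: 0.002
grip_force: 0.6
```

>>> {"api": "send_rows", "payload": {
  "deltas": [
    [0,0,0.2,0,0,0],
    [0,0,0.4,0,0,0],
    [0,0,0.4,0,0,0]
  ]
}}

```text
time_s: 5.5
position: [491.6, 140.0, 27.4]
orientation: [-0.05, 0.999, -0.0, -0.0]
ft_force: [-1.5, 0.0, 1.6]
gripper_width: -0.0
grip_force: 0.7
```

>>> {"api": "send_rows", "payload": {
  "deltas": [
    [0,0,0.1,0,0,0],
    [0,0,0.2,0,0,0],
    [0,0,0.3,0,0,0],
    [0,0,0.3,0,0,0]
  ]
}}

```text
time_s: 5.9
position: [491.5, 140.0, 24.4]
orientation: [-0.05, 0.999, -0.0, -0.0]
ft_force: [-0.2, -0.1, 0.7]
gripper_width: -0.0
grip_force: 0.7
```

>>> {"api": "send_rows", "payload": {
  "deltas": [
    [0,0,0.1,0,0,0],
    [0,0,0.2,0,0,0],
    [0,0,0.2,0,0,0]
  ]
}}

```text
time_s: 6.2
position: [491.5, 140.0, 22.4]
orientation: [-0.05, 0.999, -0.0, -0.0]
ft_force: [-1.8, 0.6, 1.5]
gripper_width: 0.002
grip_force: 0.7
```

```bash
python3 - <<'E'
from h import *; from plant import robot
f=robot.grab_frame("side")
a=f["color"][200:340,280:420,::-1]
cv2.imwrite("pics/s3.png",cv2.resize(a,(600,600),interpolation=cv2.INTER_CUBIC))
c,_,_=blob(f,112,(350,262,390,305)); print(c,[onz(f,c,z).round(1) for z in (45,54,60,66)])
E
```

```text
[373.2195122  293.34146341] [array([489.1, 142.1,  45. ]), array([492. , 149.4,  54. ]), array([494. , 154.3,  60. ]), array([496. , 159.2,  66. ])]
```

View pics/s3.png

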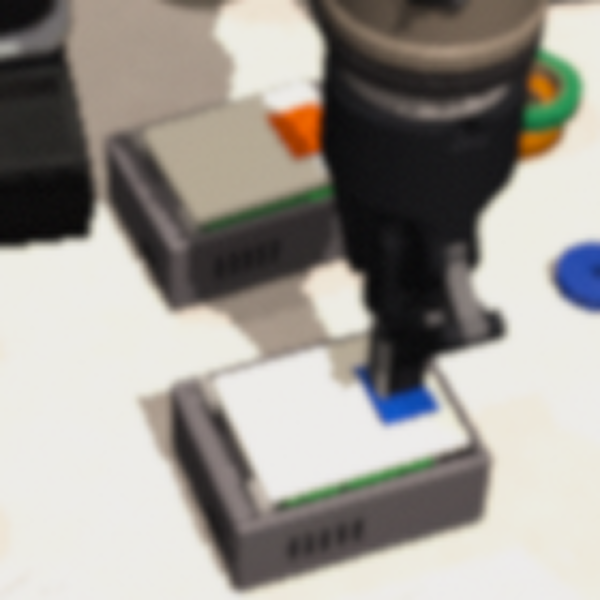

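The blue hatch is now roughly level with the rim, close to shut. I'll keep going in 1–2 mm steps until the force rises.

>>> {"api": "send_rows", "payload": {
  "deltas": [
    [0,0,0.1,0,0,0],
    [0,0,0.2,0,0,0],
    [0,0,0.2,0,0,0]
  ]
}}

```text
time_s: 6.55
position: [491.5, 140.0, 20.5]
orientation: [-0.05, 0.999, -0.0, -0.0]
ft_force: [-1.2, -0.5, 2.2]
gripper_width: -0.002
grip_force: 0.9
```

>>> {"api": "send_rows", "payload": {
  "deltas": [
    [0,0,0.1,0,0,0],
    [0,0,0.2,0,0,0],
    [0,0,0.2,0,0,0]
  ]
}}

```text
time_s: 6.85
position: [491.5, 140.0, 18.5]
orientation: [-0.05, 0.999, -0.0, -0.0]
ft_force: [-1.2, -0.0, 2.1]
gripper_width: 0.002
grip_force: 1.0
```

>>> {"api": "send_rows", "payload": {
  "deltas": [
    [0,0,0.1,0,0,0],
    [0,0,0.1,0,0,0]
  ]
}}

```text
time_s: 7.05
position: [491.5, 140.0, 17.5]
orientation: [-0.05, 0.999, -0.0, -0.0]
ft_force: [-1.4, -0.3, 2.5]
gripper_width: 0.001
grip_force: 1.0
```

>>> {"api": "send_rows", "payload": {
  "deltas": [
    [0,0,0.1,0,0,0],
    [0,0,0.1,0,0,0]
  ]
}}

```text
time_s: 7.25
position: [491.5, 140.0, 16.5]
orientation: [-0.05, 0.999, -0.0, -0.0]
ft_force: [-0.5, 0.4, 2.3]
gripper_width: 0.002
grip_force: 1.0
```

>>> {"api": "send_rows", "payload": {
  "deltas": [
    [0,0,0.1,0,0,0],
    [0,0,0.1,0,0,0]
  ]
}}

```text
time_s: 7.45
position: [491.5, 140.0, 15.5]
orientation: [-0.05, 0.999, 0.0, -0.0]
ft_force: [-1.9, -0.4, 2.2]
gripper_width: -0.004
grip_force: 1.0
```

>>> {"api": "send_rows", "payload": {
  "deltas": [
    [0,0,0.1,0,0,0],
    [0,0,0.1,0,0,0]
  ]
}}

```text
time_s: 7.65
position: [491.6, 140.0, 14.5]
orientation: [-0.05, 0.999, -0.0, -0.0]
ft_force: [-1.5, -0.1, 2.6]
gripper_width: 0.004
grip_force: 1.0
```

>>> {"api": "send_rows", "payload": {
  "deltas": [
    [0,0,0.1,0,0,0],
    [0,0,0.1,0,0,0]
  ]
}}

```text
time_s: 7.85
position: [491.7, 140.0, 13.8]
orientation: [-0.05, 0.999, 0.0, 0.0]
ft_force: [-3.3, -0.4, 6.3]
gripper_width: 0.003
grip_force: 3.4
```

```bash
python3 - <<'E'
from h import *; from plant import robot
f=robot.grab_frame("side")
a=f["color"][200:340,280:420,::-1]
cv2.imwrite("pics/s4.png",cv2.resize(a,(600,600),interpolation=cv2.INTER_CUBIC))
print(robot.read_state()["ft_force"])
E
```

```text
[-2.94103427 -0.31072683  6.85019933]
```

View pics/s4.png

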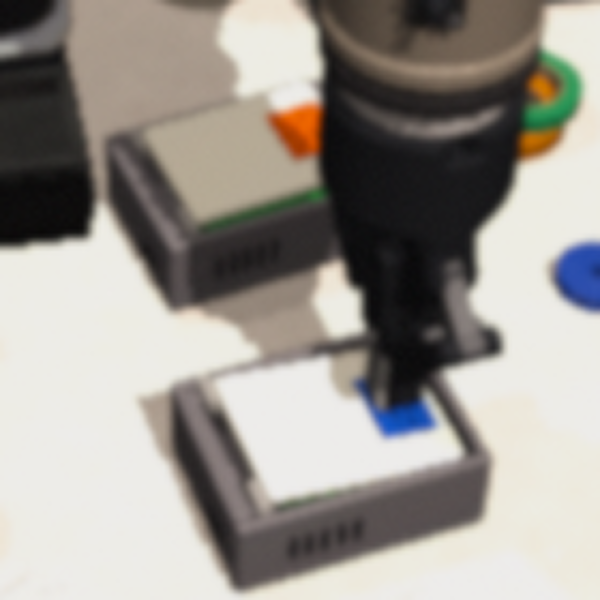

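The hatch is down below the rim and the force has reached about 7 N, so this is the stop. I'll press slightly harder, then withdraw straight up.

>>> {"api": "send_rows", "payload": {
  "deltas": [
    [0,0,0.05,0,0,0],
    [0,0,0.05,0,0,0]
  ]
}}

```text
time_s: 8.1
position: [491.6, 140.0, 13.5]
orientation: [-0.05, 0.999, 0.0, -0.0]
ft_force: [-3.4, -0.6, 9.6]
gripper_width: -0.002
grip_force: 4.7
```

>>> {"api": "send_rows", "payload": {
  "deltas": [
    [0,0,-0.2,0,0,0],
    [0,0,-0.6,0,0,0],
    [0,0,-1,0,0,0],
    [0,0,-1.5,0,0,0],
    [0,0,-2.5,0,0,0],
    [0,0,-4,0,0,0],
    [0,0,-6,0,0,0],
    [0,0,-8,0,0,0],
    [0,0,-10,0,0,0],
    [0,0,-10,0,0,0],
    [0,0,-10,0,0,0],
    [0,0,-10,0,0,0]
  ]
}}

```text
time_s: 9.3
position: [491.0, 139.8, 112.5]
orientation: [-0.05, 0.999, -0.0, -0.001]
ft_force: [-0.5, -0.9, -0.1]
gripper_width: -0.001
grip_force: 0.0
```

```bash
python3 - <<'E'
from h import *; from plant import robot
s=robot.read_state(); print(s["position"],s["ft_force"])
f=robot.grab_frame("side")
a=f["color"][190:330,280:420,::-1]
cv2.imwrite("pics/s5.png",cv2.resize(a,(600,600),interpolation=cv2.INTER_CUBIC))
c,n,_=blob(f,112,(350,262,390,305)); print(c,n,onz(f,c,54),onz(f,c,92))
print(delta([487,-21.5,114],np.radians(9),s))
E
```

```text
[490.99043382 139.7906275  112.50129152] [-0.49168197 -0.93211687 -0.05348739]
[372.11515152 290.36969697] 165 [491.80661887 142.35926055  54.        ] [504.30250191 173.56425021  92.        ]
[  2.   -16.01  -0.14  -0.02  -0.07  -3.28]
```

View pics/s5.png

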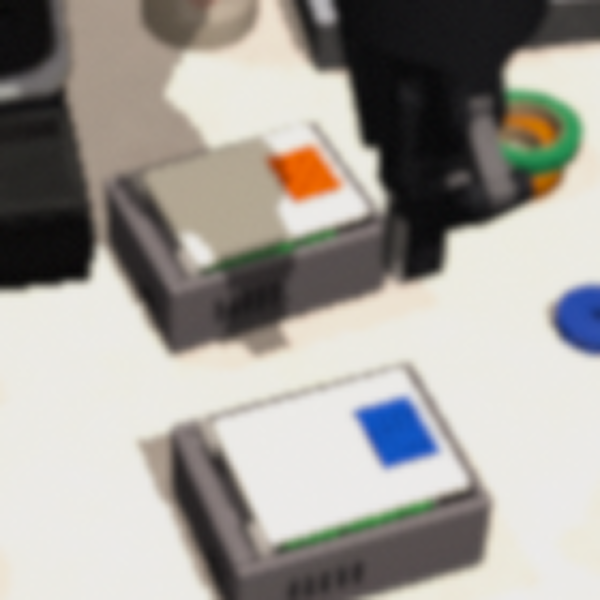

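Blue is latched shut, with its pad centroid back on the shut plane at (492,142,54). Next I'll move over the orange pad.

>>> {"api": "send_rows", "payload": {
  "deltas": [
    [0.2,-1,0,0,0,0],
    [0.4,-3,0,0,0,-1],
    [0.8,-6,0,0,0,-2],
    [1.2,-9,0,0,0,-3],
    [1.6,-12,0,0,0,-3.3],
    [1.9,-14.5,0,0,0,-3.3],
    [2.1,-16,0,0,0,-3.3],
    [2.1,-16,0,0,0,-3.3],
    [2.1,-16,2,0,0,-3.3],
    [2.1,-16,4,0,0,-3.3],
    [2.1,-16,6,0,0,-3.3],
    [2.1,-16,7,0,0,-3.3],
    [2.1,-16,7.7,0,0,-3.3],
    [2.1,-16,8,0,0,-3.3],
    [2.1,-16,8,0,0,-3.3]
  ]
}}

```text
time_s: 10.85
position: [486.7, -21.1, 33.2]
orientation: [-0.079, 0.997, 0.0, 0.0]
ft_force: [0.2, -0.4, 0.0]
gripper_width: -0.001
grip_force: 0.0
```

```bash
python3 - <<'E'
from h import *; from plant import robot
f=robot.grab_frame("side")
a=f["color"][170:310,280:420,::-1]
cv2.imwrite("pics/s6.png",cv2.resize(a,(600,600),interpolation=cv2.INTER_CUBIC))
E
```

```text
(no output)
```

View pics/s6.png

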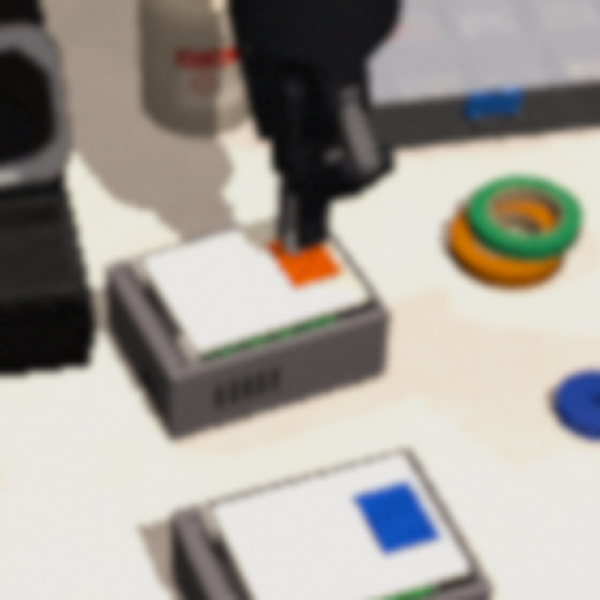

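The fingertip (about (303,245)) is just above the orange pad (about (305,262)), with no contact yet. Blue is still shut. I'll press now.

>>> {"api": "send_rows", "payload": {
  "deltas": [
    [0,0,0.3,0,0,0],
    [0,0,0.6,0,0,0],
    [0,0,0.9,0,0,0],
    [0,0,1.2,0,0,0],
    [0,0,1.5,0,0,0],
    [0,0,1.7,0,0,0],
    [0,0,1.8,0,0,0],
    [0,0,1.8,0,0,0]
  ]
}}

```text
time_s: 11.7
position: [486.3, -21.4, 14.9]
orientation: [-0.078, 0.997, 0.0, -0.0]
ft_force: [-1.7, -0.3, 1.1]
gripper_width: -0.002
grip_force: 1.1
```

>>> {"api": "send_rows", "payload": {
  "deltas": [
    [0,0,0.1,0,0,0],
    [0,0,0.1,0,0,0]
  ]
}}

```text
time_s: 11.9
position: [486.3, -21.4, 14.1]
orientation: [-0.078, 0.997, 0.0, -0.0]
ft_force: [-3.7, -0.7, 5.1]
gripper_width: -0.001
grip_force: 2.5
```

>>> {"api": "send_rows", "payload": {
  "deltas": [
    [0,0,0.1,0,0,0],
    [0,0,0.1,0,0,0]
  ]
}}

```text
time_s: 12.1
position: [486.4, -21.4, 13.5]
orientation: [-0.078, 0.997, 0.0, -0.0]
ft_force: [-4.2, 0.2, 10.8]
gripper_width: 0.0
grip_force: 5.7
```

>>> {"api": "send_rows", "payload": {
  "deltas": [
    [0,0,-0.2,0,0,0],
    [0,0,-0.6,0,0,0],
    [0,0,-1,0,0,0],
    [0,0,-1.5,0,0,0],
    [0,0,-2.5,0,0,0],
    [0,0,-4,0,0,0],
    [0,0,-6,0,0,0],
    [0,0,-8,0,0,0],
    [0,0,-11,0,0,0],
    [0,0,-14,0,0,0],
    [0,0,-15,0,0,0],
    [0,0,-15,0,0,0],
    [0,0,-15,0,0,0],
    [0,0,-15,0,0,0],
    [0,0,-15,0,0,0],
    [0,0,-15,0,0,0],
    [0,0,-15,0,0,0],
    [0,0,-15,0,0,0]
  ]
}}

```text
time_s: 13.9
position: [486.5, -21.3, 162.9]
orientation: [-0.078, 0.997, -0.0, -0.0]
ft_force: [0.7, -0.1, -0.1]
gripper_width: 0.0
grip_force: 0.0
```

```bash
python3 - <<'E'
from h import *; from plant import robot
s=robot.read_state(); print(s["position"],s["ft_force"])
f=robot.grab_frame("side")
a=f["color"][170:310,280:420,::-1]
cv2.imwrite("pics/s7.png",cv2.resize(a,(600,600),interpolation=cv2.INTER_CUBIC))
E
```

```text
[486.51788205 -21.34065403 162.8630525 ] [ 0.69481849 -0.10198089 -0.08140513]
```

View pics/s7.png

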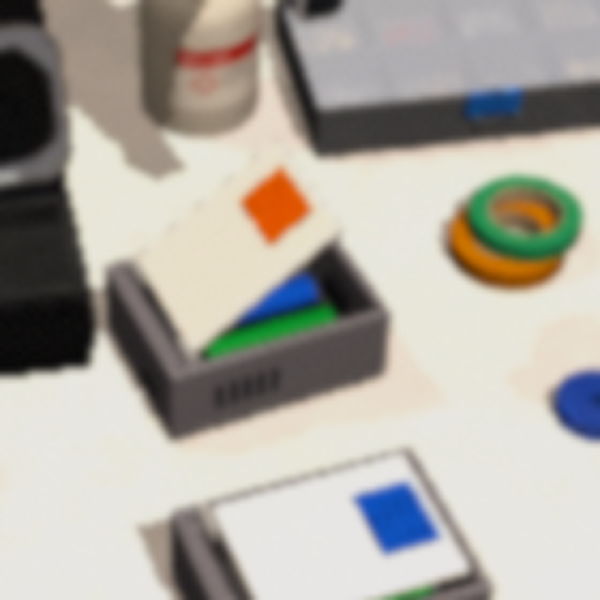

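The orange hatch stands fully open (pad at about (275,205)) and blue is shut (pad at about (397,517)). The arm is clear of both. It has been free for about 0.9 s, so the last step has held long enough; I'll hand in.

```bash
python3 -c "
from plant import robot
print(robot.job_done())"
```

```text
the job is handed in; nothing more can be done
None
```

The blue hatch is latched shut, the orange hatch then popped up and stands open, and the job was handed in at about 14 s; no verdict came back, so this rests on the last camera picture.

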